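Turn round the pen tray that was put in backwards

TASK

On the desk is a low white riser with two bays; the blue pen tray was pushed into one of them the wrong way round, so its plain end sticks out. Take it out, turn it round and slide it back fully home into the same bay, upright, with its yellow pull outwards, and let go. Leave the grey tray in the other bay, the ornaments on the riser and the other things on the desk as they are.

Things in the scene. Friction and masses are not known exactly. Their poses are not given: they have to be found in the camera images.
- riser: Low white riser fixed to the desk: board 340 (y) x 150 (x) x 12 mm, underside 42, top 54 mm above the desk, on upright walls. Origin on the desk surface, 70 mm behind the front edge; +x is the push-in direction, its front (x = -70 mm) faces the robot. Under it two tray bays, centred at y = +41.5 and -41.5 mm, between walls 16 mm thick with half-round noses; two narrow outer cubbies are not used.
- bay_left (a point): Mouth of the riser's left bay: on the desk, at the middle of the opening (riser frame: -70, +41.5, 0 mm). The bay is 67 mm wide and 42 mm high, has no floor (the tray slides on the desk) and is closed by a stop 132 mm behind the mouth.
- bay_right (a point): Mouth of the riser's right bay: on the desk, at the middle of the opening (riser frame: -70, -41.5, 0 mm). The bay is 67 mm wide and 42 mm high, has no floor (the tray slides on the desk) and is closed by a stop 132 mm behind the mouth.
- tray: Blue pen tray to turn round, about 0.2 kg: rigid open box 130 x 60 x 36 mm high with a yellow pull in the middle of one end, 165 mm overall. Origin on its underside, midway along the 165 mm; +x from pull to plain end, z up: pull tip x = -82.5, box x = -47.5 to +82.5 mm. It starts in a bay pull first (its +x against the riser's), 37 to 42 mm of the plain end showing. A few N slide it on the desk.
- tray_pull (a point): Middle of the blue tray's yellow pull (tray frame: -65, 0, 20 mm). The pull is a block 35 mm long (x), 18 mm wide (y) and 24 mm high, from 8 to 32 mm above the tray's underside. Fully home the right way round, the tray's axes are along the riser's, its origin is at x = -20.5 mm in the riser's frame and only the pull stands out.
- sister: The grey pen tray, loose, otherwise shaped and framed like the blue one; it is already in the other bay the right way round, its pull outwards. Leave it there.
- pot: Small terracotta pot, 48 mm wide, 50 mm high, loose on the rear half of the riser. Origin under its centre.
- figure: Small brass figure, 34 mm wide, 68 mm high, loose on the rear half of the riser. Origin under its centre.
- frame: Small standing picture frame, 70 mm wide, 78 mm high, foot 30 mm deep, loose on the rear half of the riser. Origin under its centre.
- mug: Blue mug on the desk to the right, 80 mm wide, 90 mm high. Origin under its centre.
- book: Red book lying on the desk to the right, 206 x 140 x 29 mm. Origin under its centre.
- stapler: Black and red stapler on the desk to the left, 135 x 36 x 49 mm. Origin under its centre.
Things that resemble listed ones, but are neither listed nor needed, are in the scene too. Several things look just like the tray: the one meant starts farthest to the robot's right.

How it is judged (in metres and radians):
At the end, for the whole second after the job is handed in: The blue tray rests upright on the desk inside its bay, pull outwards, within 8 mm of the bay's stop (its box then flush with the mouth within about 6 mm) and within 6 mm of the bay's middle; released and at rest ((y of tray in the frame of riser between 0.0355 and 0.0475 m or y of tray in the frame of riser between -0.0475 and -0.0355 m) and x of tray in the frame of riser above -0.0285 m and x of tray_pull in the frame of riser below -0.075 m and z of tray in the frame of riser below 0.006 m and angle between tray's own z axis and vertical below 0.1 rad and linear speed of tray below 0.01 m/s); the robot touches nothing.
It fails at once if the grey tray is moved more than 20 mm (distance of sister from where it was at the start of the episode above 0.02 m).
It fails at once if an ornament on the riser (pot, figure, frame) is moved more than 30 mm (distance of any of pot, figure, frame from where it was at the start of the episode above 0.03 m).
It fails at once if the mug, book or stapler is moved more than 40 mm (distance of any of mug, book, stapler from where it was at the start of the episode above 0.04 m).
It also fails if it takes over 61 s, if anything falls off the work surface, if the arm or the gripper's body presses on something with over 40 N, if the wrist force passes 120 N, or if a joint passes its speed limit or range.

ROBOT

A 7-joint arm with a two-finger parallel gripper is mounted at the origin on the work surface. World frame = base frame: x ahead of the robot, y to its left, z up, the work surface at z = 0. Lengths are in mm, angles in rad, forces in N, time in s.
With the tool pointing down it reaches from about 400 to 875 mm from the base axis. Payload 4.4 kg.
Tool frame: the origin (TCP) lies on the centre line of the jaws, within the pads' length; the fingertips stand 14 mm ahead of it and the grasp point (between the pads) lies 5 mm behind it (tips_ahead is the distance from the TCP to the fingertips, in mm); z points along the fingers, y is the line along which they close (so a half turn about z gives the same grasp; the last joint's range is limited). The gripper opens to 85 mm and grips with 20 to 120 N. Pads are 22 mm wide; open, the fingers measure 114 mm over their backs; the gripper's body (76 mm by 85 mm) begins 54 mm behind the grasp point. The pads swing forward as they close: fully open they stand 13 mm farther back than shut.
Start: joints at [-1.289, 0.628, 0.038, 1.517, -0.027, 0.996, -0.02], TCP at [221.517, 611.104, 245.313] pointing down, gripper open.
Joint ranges: [-3.06, 3.06], [-0.37, 2.12], [-1.25, 1.32], [0.18, 2.47], [-1.1, 4.24], [0.23, 1.98], [-2.94, 2.94]. Speed limits (rad/s): [2.57, 2.57, 3.14, 3.14, 3.14, 3.14, 3.14].

INTERFACE

Orientations are given as [roll, pitch, yaw] about the fixed x, y, z axes, in that order (R = Rz(yaw) Ry(pitch) Rx(roll)).
In Python, from cell import * gives the robot as it stands.
- The arm moves only by the tool move_arm, never from a script. Its argument "rows" is text: rows parted by semicolons, each of 7 numbers parted by spaces: the shift along the tool's x, y, z scaled (see below), then the turn, a rotation vector about the tool's x, y, z scaled (see below), then the closure, from -1 (fully open) to 1 (shut). A call has 1 to 12 rows; each row is the pose to reach, as a shift and turn from the pose commanded when the call began, along the tool's axes at that moment; what a row does not reach only later rows make up. The controller multiplies each number of a shift by 0.3 m and each number of a turn by pi/2 rad. A row lasts 1/12 s, in which the tool goes at most 41.7 mm and 7.16 degrees, less where a joint would pass 70% of its speed; a pose out of reach is approached as far as the arm can. A call with a number of a shift or a turn outside -1 to 1 is refused whole. A call with a gripper value outside its range is refused whole. The fingers move at their own pace and stop on an object; the grip force is fixed at half the most. Time passes only in rows, so rows that repeat a pose let the fingers close. It gives the time, the measured TCP pose, the force, the opening and the grip force at its end, in the units of the state.
- read_state(): the state, without advancing time (a new reading comes with each control period).
- get_image(name): name is "side" or "top"; returns a dict with "img" (480x640x3 uint8, red, green, blue), "vfov" (degrees; the focal length in pixels is half the picture's height over the tangent of half this angle, whatever the lens; pixels are square), "cx", "cy" (the principal point, pixels), "k1" (the pictures are not rectified: a ray, as slopes to the right and down, at radius r is drawn at 1 + k1 r^2 times it, then the intrinsics apply), "extrinsics" (4x4, takes a point from camera to world coordinates). Camera axes: x right, y up, looking along -z (the intrinsics and any distortion apply to the point x, -y, -z); pixel columns grow to the right and rows downward; lengths in mm; the calibration is good to about 2 mm. A picture is of the moment at which its call begins. There is no depth.
- finish_job(): hands the job in; it is judged then, once.
The state is a dict: "clock": time; "qpos": joint angles; "qd": joint speeds; "tau": joint torques, N m; "eef_pos": TCP position; "tool_rot": TCP orientation; "force": force on the tool from outside, world axes, zero at the start; "torque": the same for the moment, N m; "width": finger opening in mm; "gripper_force": force on a finger pad.
Only numpy, scipy, OpenCV 4.12 (cv2) and the standard library are available. Lean on these libraries where they do the work, as an engineer would, in place of code of your own. Each camera call takes 0.05 s, during which the arm holds its last target. There are 200 camera calls.

## Working session

There is one attempt and no reset: what is moved stays moved. The work goes in short steps, Python scripts to look and compute and a tool call to move; the robot and the scene stay as the last step left them, time stands still between calls to the robot, and variables do not carry over. Pictures are saved under pics/ and viewed, at most 10 in all, crops included, and the job is handed in when it is done.

Besides the shell and the picture viewer there is one more tool, called by a JSON object that holds its "fn" and its "kwargs", one argument or row to a line. move_arm: Moves the arm, as the interface text tells. Its arguments: {"type":"object","properties":{"rows":{"type":"string"}},"required":["rows"]}

```bash
mkdir -p pics; ls; python3 - <<'E'
from cell import *
import cv2,pickle
s=read_state();print({k:s[k] for k in('clock','eef_pos','tool_rot','width','force')})
for n in('top','side'):
    d=get_image(n);pickle.dump(d,open(f'pics/{n}0.pkl','wb'));cv2.imwrite(f'pics/{n}0.png',d['img'][:,:,::-1]);print(n,d['vfov'],d['cx'],d['cy'],d['k1'],d['extrinsics'])
E
```

```text
pics
{'clock': 0.0, 'eef_pos': array([221.29318967, 610.53560533, 244.38524506]), 'tool_rot': array([-3.13970197e+00,  1.36372723e-05,  2.79380551e+00]), 'width': 85.23313306041989, 'force': array([ 0.71087259,  0.06230463, -0.33101968])}
top 53.35710956791192 327.5375934901247 240.15229636091414 -0.031652335114211116 [[-1.21334527e-02  9.93571388e-01 -1.12555211e-01  4.49465620e+02]
 [-9.99789989e-01 -1.01955303e-02  1.77772074e-02 -4.47500905e+00]
 [ 1.65153646e-02  1.12747272e-01  9.93486434e-01  1.26570794e+03]
 [ 0.00000000e+00  0.00000000e+00  0.00000000e+00  1.00000000e+00]]
side 45.77826736998723 318.59376016490734 241.757587163274 -0.12188516335965588 [[ 7.55823059e-01  3.49982642e-01 -5.53392857e-01 -1.23330524e+02]
 [-6.54774878e-01  4.05499268e-01 -6.37840264e-01 -8.38631168e+02]
 [ 1.16737809e-03  8.44442120e-01  5.35645539e-01  7.61295641e+02]
 [ 0.00000000e+00  0.00000000e+00  0.00000000e+00  1.00000000e+00]]
```

View pics/top0.png

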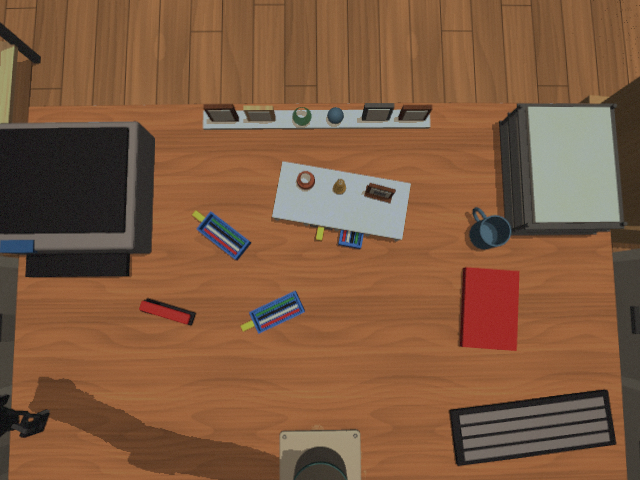

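View pics/side0.png

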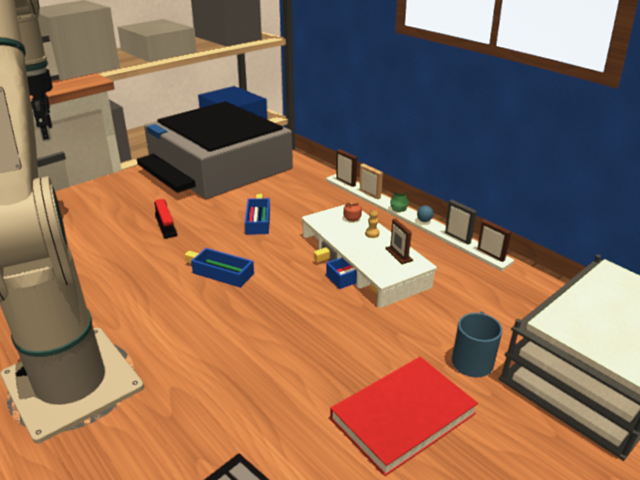

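Candidates for the blue tray in the top picture are (350,238), the one in the riser; (223,236), loose; and (277,312), loose. The farthest to the robot's right, with its plain end out, is (350,238) in the right bay. The grey tray's pull shows at (320,233). I'll check this in a close crop.

```bash
cat > h.py <<'E'
import numpy as np,cv2,pickle
from scipy.spatial.transform import Rotation as R
def K(d):
    f=d['img'].shape[0]/2/np.tan(np.radians(d['vfov']/2));return np.array([[f,0,d['cx']],[0,f,d['cy']],[0,0,1.]])
def w2p(d,P):
    E=np.linalg.inv(d['extrinsics']);c=np.atleast_2d(P)@E[:3,:3].T+E[:3,3]
    return cv2.projectPoints(c*[1,-1,-1],np.zeros(3),np.zeros(3),K(d),np.array([d['k1'],0,0,0.]))[0][:,0]
def p2w(d,px,z):
    u=cv2.undistortPoints(np.array(px,float).reshape(-1,1,2),K(d),np.array([d['k1'],0,0,0.]))[:,0]
    E=d['extrinsics'];r=np.c_[u[:,0],-u[:,1],-np.ones(len(u))]@E[:3,:3].T
    return E[:3,3]+r*((z-E[2,3])/r[:,2])[:,None]
def go(s,pos,yaw,roll=np.pi):
    "shift and turn numbers (tool axes) to a pose with the tool pointing down"
    T=R.from_euler('xyz',s['tool_rot']);G=R.from_euler('xyz',[np.pi,0,yaw])
    return np.round(T.inv().apply(np.array(pos)-s['eef_pos'])/300,4),np.round((T.inv()*G).as_rotvec()/(np.pi/2),4)
E
python3 - <<'E'
from h import *
d=pickle.load(open('pics/top0.pkl','rb'))
P=p2w(d,[(282,163),(411,183),(402,238),(272,221)],54);print(P.round(1))
print([np.linalg.norm(P[i]-P[i-1]).round(1) for i in range(4)])
print(p2w(d,[(338,243),(361,248)],36).round(1))
c=cv2.resize(d['img'][150:260,260:420],None,fx=5,fy=5,interpolation=cv2.INTER_CUBIC)
cv2.imwrite('pics/crop1.png',c[:,:,::-1])
E
```

```text
[[ 789.8   89.8   54. ]
 [ 734.1 -245.    54. ]
 [ 590.3 -217.1   54. ]
 [ 637.6  115.5   54. ]]
[np.float64(154.4), np.float64(339.4), np.float64(146.4), np.float64(336.0)]
[[ 581.1  -53.5   36. ]
 [ 567.4 -112.9   36. ]]
```

View pics/crop1.png

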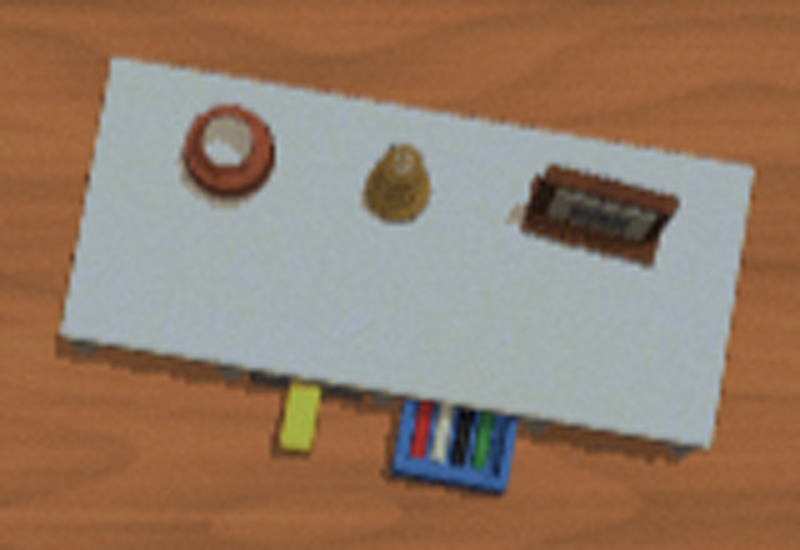

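```bash
cat >> h.py <<'E'
RC=np.array([[80,170,54],[80,-170,54],[-70,-170,54],[-70,170,54.]])
def rw(p,P): # riser frame -> world, p=(x,y,yaw)
    return R.from_euler('z',p[2]).apply(np.atleast_2d(P))+[p[0],p[1],0]
E
python3 - <<'E'
from h import *
from scipy.optimize import least_squares as LS
d=pickle.load(open('pics/top0.pkl','rb'))
f=lambda a:(np.array(a)+.5)/5-.5+[260,150]
px=f([(112,58),(755,167),(710,447),(60,336)])
r=LS(lambda q:(w2p(d,rw([q[0],q[1],q[2]/500],RC))-px).ravel(),[690,-65,-80])
p=np.array([r.x[0],r.x[1],r.x[2]/500]);print('riser',p,r.fun.round(2))
T=p2w(d,f([(392,475),(503,492)]),36)
inv=lambda P:R.from_euler('z',-p[2]).apply(P-[p[0],p[1],0])
print('tray end corners riser',inv(T).round(1),'sister pull tip',inv(p2w(d,f([(280,447),(311,452)]),32)).round(1))
s=pickle.load(open('pics/side0.pkl','rb'))
print('side pred corners',w2p(s,rw(p,RC)).round(1))
np.save('riser.npy',p)
g=rw(p,[-90,-41.5,0])[0];print('grasp',g)
from cell import *
st=read_state()
for yaw in (p[2],p[2]+np.pi): print(go(st,[g[0],g[1],150],yaw))
E
```

```text
riser [ 6.86348650e+02 -6.25044087e+01 -1.80846158e-01] [-0.21 -0.37  0.06 -0.15  0.45  0.33 -0.3   0.16]
tray end corners riser [[-109.3  -10.8   36. ]
 [-108.3  -68.9   36. ]] sister pull tip [[-104.3   49.    32. ]
 [-104.1   32.7   32. ]]
side pred corners [[351.4 203. ]
 [437.  267.4]
 [381.2 288.7]
 [301.  217.5]]
grasp [590.35211046 -87.14004094   0.        ]
(array([-1.9491, -1.7668,  0.318 ]), array([-1.0000e-04,  1.6000e-03,  1.8937e+00]))
(array([-1.9491, -1.7668,  0.318 ]), array([-1.100e-03, -1.000e-04, -1.063e-01]))
```

The crop confirms the choice: the blue plain end is at crop (448,450), with the grey tray's yellow pull beside it at (297,415). In the riser frame the tray's end is at x ≈ -109, y ≈ -40, so about 39 mm shows, which matches the description. Now moving.

{"fn": "move_arm", "kwargs": {
  "rows": "-0.975 -0.884 0.16 0 0 -0.05 -1;-0.975 -0.884 0.16 0 0 -0.05 -1;-0.975 -0.884 0.16 0 0 -0.05 -1;-0.975 -0.884 0.16 0 0 -0.05 -1;-0.975 -0.884 0.16 0 0 -0.05 -1;-0.975 -0.884 0.16 0 0 -0.05 -1;-0.975 -0.884 0.16 0 0 -0.05 -1;-0.975 -0.884 0.16 0 0 -0.05 -1;-0.975 -0.884 0.16 0 0 -0.05 -1;-0.975 -0.884 0.16 0 0 -0.05 -1;-0.975 -0.884 0.16 0 0 -0.05 -1"
}}

```text
clock: 1.02
eef_pos: [408.4, 255.6, 196.6]
tool_rot: [-3.137, 0.001, 2.863]
force: [0.7, -0.9, -0.2]
width: 85.2
gripper_force: 0.0
```

```bash
cat > n.py <<'E'
import sys
from h import *
from cell import *
p=np.load('riser.npy');s=read_state()
x,y,z,half=map(float,sys.argv[1:5])   # riser frame x,y, TCP z, extra half turns
g=rw(p,[x,y,0])[0]
print(s['clock'],s['eef_pos'].round(1),'riser',R.from_euler('z',-p[2]).apply(s['eef_pos']-[p[0],p[1],0]).round(1),s['tool_rot'].round(3),'w',s['width'].__round__(1),'F',s['force'].round(1),'q',np.round(s['qpos'],2))
print(go(s,[g[0],g[1],z],p[2]+half*np.pi))
E
python3 n.py -90 -40.5 130 1
```

```text
1.0167 [408.4 255.6 196.6] riser [-330.7  262.9  196.6] [-3.137e+00  1.000e-03  2.863e+00] w 85.2 F [ 0.7 -0.9 -0.2] q [-0.63  0.46  0.01  2.03 -0.    0.65  0.68]
(array([-0.8971, -0.927 ,  0.2266]), array([-0.0027,  0.0004, -0.0624]))
```

{"fn": "move_arm", "kwargs": {
  "rows": "-0.897 -0.927 0.226 0 0 -0.057 -1;-0.897 -0.927 0.226 0 0 -0.057 -1;-0.897 -0.927 0.226 0 0 -0.057 -1;-0.897 -0.927 0.226 0 0 -0.057 -1;-0.897 -0.927 0.226 0 0 -0.057 -1;-0.897 -0.927 0.226 0 0 -0.057 -1;-0.897 -0.927 0.226 0 0 -0.057 -1;-0.897 -0.927 0.226 0 0 -0.057 -1;-0.897 -0.927 0.226 0 0 -0.057 -1;-0.897 -0.927 0.226 0 0 -0.057 -1;-0.897 -0.927 0.226 0 0 -0.057 -1;-0.897 -0.927 0.226 0 0 -0.057 -1"
}}

```text
clock: 2.02
eef_pos: [591.4, -77.9, 128.7]
tool_rot: [3.141, -0.001, 2.96]
force: [-0.5, -0.1, 0.1]
width: 85.3
gripper_force: 0.0
```

```bash
python3 n.py -90 -40.5 20 1
```

```text
2.0167 [591.4 -77.9 128.7] riser [-90.7 -32.3 128.7] [ 3.141e+00 -1.000e-03  2.960e+00] w 85.3 F [-0.5 -0.1  0.1] q [ 0.12  0.7  -0.06  1.77  0.06  0.67  1.42]
(array([-0.0027, -0.0276,  0.3625]), array([ 0.0002, -0.0008, -0.0005]))
```

{"fn": "move_arm", "kwargs": {
  "rows": "0 0 0 0 0 0 -1;0 0 0 0 0 0 -1"
}}

```text
clock: 2.18
eef_pos: [591.2, -75.0, 129.6]
tool_rot: [3.14, -0.001, 2.965]
force: [-0.8, 0.7, 0.1]
width: 85.1
gripper_force: 0.0
```

```bash
python3 n.py -90 -40.5 20 1
```

```text
2.1833 [591.2 -75.  129.6] riser [-91.4 -29.4 129.6] [ 3.140e+00 -1.000e-03  2.965e+00] w 85.1 F [-0.8  0.7  0.1] q [ 0.12  0.7  -0.06  1.78  0.06  0.67  1.42]
(array([-0.0047, -0.0375,  0.3653]), array([ 0.0009, -0.0005,  0.0026]))
```

{"fn": "move_arm", "kwargs": {
  "rows": "-0.0047 -0.0375 0 0 0 0.0026 -1;-0.0047 -0.0375 0.1 0 0 0.0026 -1;-0.0047 -0.0375 0.2 0 0 0.0026 -1;-0.0047 -0.0375 0.2 0 0 0.0026 -1;-0.0047 -0.0375 0.2 0 0 0.0026 -1"
}}

```text
clock: 2.6
eef_pos: [589.5, -88.5, 68.7]
tool_rot: [-3.141, -0.004, 2.959]
force: [0.7, -0.2, 0.7]
width: 85.4
gripper_force: 0.0
```

```bash
python3 n.py -90 -40.5 20 1; python3 - <<'E'
from h import *
from cell import *
d=get_image('side');pickle.dump(d,open('pics/side1.pkl','wb'))
cv2.imwrite('pics/c2.png',cv2.resize(d['img'][170:330,240:440],None,fx=4,fy=3.75/3.75*4)[:,:,::-1][:600])
E
```

```text
2.6 [589.5 -88.5  68.7] riser [-90.6 -43.   68.7] [-3.141 -0.004  2.959] w 85.4 F [ 0.7 -0.2  0.7] q [ 0.13  0.79 -0.05  1.8   0.07  0.56  1.43]
(array([-0.0026,  0.0084,  0.1623]), array([-0.0002, -0.0023, -0.0014]))
```

View pics/c2.png

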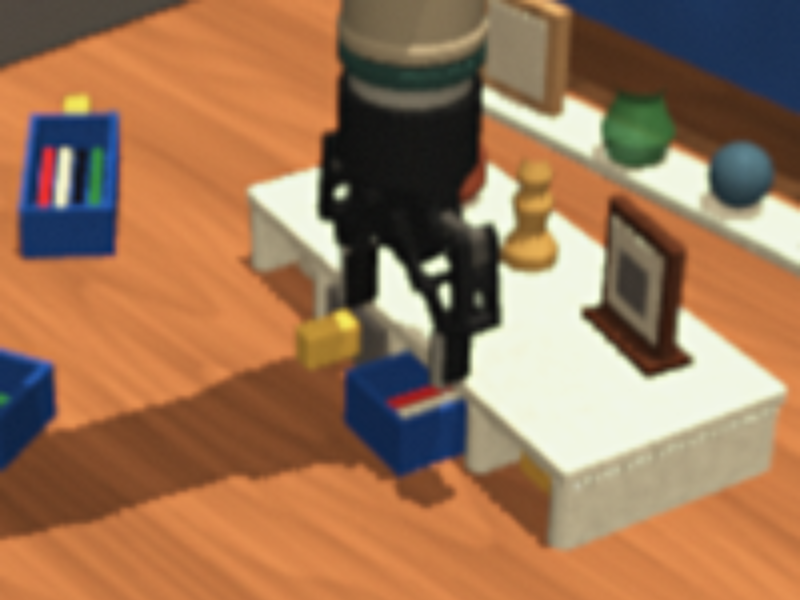

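The fingers straddle the blue end at crop (405,410), and the ornaments are clear. Descending and gripping.

{"fn": "move_arm", "kwargs": {
  "rows": "0.006 0.008 0.05 0 0 0 -1;0.006 0.008 0.1 0 0 0 -1;0.006 0.008 0.15 0 0 0 -1;0.006 0.008 0.155 0 0 0 -1;0.006 0.008 0.155 0 0 0 -1;0.006 0.008 0.155 0 0 0 1;0.006 0.008 0.155 0 0 0 1;0.006 0.008 0.155 0 0 0 1;0.006 0.008 0.155 0 0 0 1;0.006 0.008 0.155 0 0 0 1"
}}

```text
clock: 3.48
eef_pos: [590.7, -86.4, 24.9]
tool_rot: [3.141, 0.003, 2.958]
force: [-0.9, 0.2, 5.8]
width: 58.7
gripper_force: 66.0
```

```bash
python3 n.py -215 -41.5 25 1
```

```text
3.4833 [590.7 -86.4  24.9] riser [-89.8 -40.7  24.9] [3.141e+00 3.000e-03 2.958e+00] w 58.7 F [-0.9  0.2  5.8] q [ 0.12  0.86 -0.04  1.81  0.07  0.47  1.42]
(array([ 0.4175, -0.004 , -0.0015]), array([ 0.0001,  0.0017, -0.0019]))
```

{"fn": "move_arm", "kwargs": {
  "rows": "0.05 0 0 0 0 -0.002 1;0.1 0 0 0 0 -0.002 1;0.15 0 0 0 0 -0.002 1;0.2 0 0 0 0 -0.002 1;0.25 0 0 0 0 -0.002 1;0.3 0 0 0 0 -0.002 1;0.35 0 0 0 0 -0.002 1;0.4 0 0 0 0 -0.002 1;0.45 0 0 0 0 -0.002 1;0.5 0 0 0 0 -0.002 1;0.5 0 0 0 0 -0.002 1;0.5 0 0 0 0 -0.002 1"
}}

```text
clock: 4.48
eef_pos: [444.7, -59.0, 24.9]
tool_rot: [3.14, 0.007, 2.961]
force: [3.3, -1.0, 6.6]
width: 58.7
gripper_force: 65.8
```

```bash
python3 n.py -190 -41.5 25 1; python3 - <<'E'
from h import *
from cell import *
d=get_image('side');e=get_image('top')
cv2.imwrite('pics/c3.png',np.hstack([cv2.resize(x,None,fx=2.2,fy=2.2) for x in (d['img'][170:330,200:380],e['img'][180:340,260:440])])[:,:,::-1])
E
```

```text
4.4833 [444.7 -59.   24.9] riser [-238.3  -40.    24.9] [3.14  0.007 2.961] w 58.7 F [ 3.3 -1.   6.6] q [ 0.24  0.78 -0.25  2.22  0.86  0.23  0.6 ]
(array([-0.1611, -0.0049,  0.0008]), array([0.0009, 0.0045, 0.0003]))
```

View pics/c3.png

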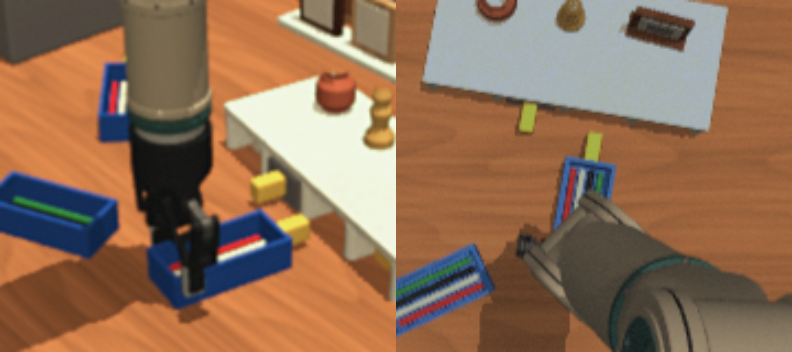

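The tray is fully out in front of its bay: the side view shows the pull toward the riser and the top view shows it just clear of the mouth. Regripping at the box's middle.

{"fn": "move_arm", "kwargs": {
  "rows": "0 0 0 0 0 0 -1;0 0 0 0 0 0 -1;0 0 0 0 0 0 -1;0 0 0 0 0 0 -1;-0.08 0 0 0 0 0 -1;-0.15 0 0 0 0 0 -1;-0.15 0 0 0 0 0 -1;-0.15 0 0 0 0 0 1;-0.15 0 0 0 0 0 1;-0.15 0 0 0 0 0 1;-0.15 0 0 0 0 0 1;-0.15 0 0 0 0 0 1"
}}

```text
clock: 5.58
eef_pos: [485.0, -66.8, 23.1]
tool_rot: [-3.141, -0.002, 2.961]
force: [-2.9, 0.0, 4.4]
width: 58.7
gripper_force: 65.1
```

{"fn": "move_arm", "kwargs": {
  "rows": "0 0 -0.05 0 0 0 1;0 0 -0.1 0 0 0 1;0 0 -0.15 0 0 0 1;0 0 -0.15 0 0 0 1;0 0 -0.15 0 0 0 1"
}}

```text
clock: 6.0
eef_pos: [486.3, -67.0, 68.1]
tool_rot: [3.142, 0.001, 2.961]
force: [0.3, 0.2, -1.0]
width: 59.3
gripper_force: 65.3
```

```bash
python3 n.py -190 -41.5 70 0
```

```text
6.0 [486.3 -67.   68.1] riser [-195.9  -40.4   68.1] [3.142e+00 1.000e-03 2.961e+00] w 59.3 F [ 0.3  0.2 -1. ] q [ 0.39  0.74 -0.46  2.09  0.72  0.47  0.76]
(array([-0.0198, -0.0036, -0.0065]), array([ 7.e-04, -0.e+00,  2.e+00]))
```

{"fn": "move_arm", "kwargs": {
  "rows": "0 0 0 0 0 0.9 1;0 0 0 0 0 0.9 1;0 0 0 0 0 0.9 1;0 0 0 0 0 0.9 1;0 0 0 0 0 0.9 1;0 0 0 0 0 0.9 1;0 0 0 0 0 0.9 1;0 0 0 0 0 0.9 1;0 0 0 0 0 0.9 1;0 0 0 0 0 0.9 1;0 0 0 0 0 0.9 1;0 0 0 0 0 0.9 1"
}}

```text
clock: 7.0
eef_pos: [485.6, -66.9, 66.9]
tool_rot: [-3.14, 0.001, 1.543]
force: [-1.4, -0.8, -1.8]
width: 58.9
gripper_force: 65.2
```

```bash
python3 n.py -190 -41.5 70 0
```

```text
7.0 [485.6 -66.9  66.9] riser [-196.7  -40.4   66.9] [-3.140e+00  1.000e-03  1.543e+00] w 58.9 F [-1.4 -0.8 -1.8] q [ 0.15  0.7  -0.11  2.09  0.21  0.36 -0.16]
(array([-0.007 ,  0.0216, -0.0103]), array([-4.0000e-04,  1.5000e-03,  1.0976e+00]))
```

{"fn": "move_arm", "kwargs": {
  "rows": "0 0 0 0 0 0.95 1;0 0 0 0 0 0.95 1;0 0 0 0 0 0.95 1;0 0 0 0 0 0.95 1;0 0 0 0 0 0.95 1;0 0 0 0 0 0.95 1;0 0 0 0 0 0.95 1;0 0 0 0 0 0.95 1;0 0 0 0 0 0.95 1;0 0 0 0 0 0.95 1;0 0 0 0 0 0.95 1;0 0 0 0 0 0.95 1"
}}

```text
clock: 8.0
eef_pos: [485.7, -67.0, 67.2]
tool_rot: [3.141, 0.002, 0.051]
force: [-0.3, -0.1, -1.5]
width: 58.8
gripper_force: 65.2
```

{"fn": "move_arm", "kwargs": {
  "rows": "0 0 0 0 0 0.1 1;0 0 0 0 0 0.1 1;0 0 0 0 0 0.1 1;0 0 0 0 0 0.1 1"
}}

```text
clock: 8.33
eef_pos: [486.0, -66.8, 67.6]
tool_rot: [3.141, 0.001, -0.098]
force: [-0.1, 0.9, -1.2]
width: 59.0
gripper_force: 65.2
```

```bash
python3 n.py -170 -41.5 25 0
```

```text
8.3333 [486.  -66.8  67.6] riser [-196.3  -40.3   67.6] [ 3.141e+00  1.000e-03 -9.800e-02] w 59.0 F [-0.1  0.9 -1.2] q [-0.09  0.72  0.25  2.1  -0.46  0.37 -1.13]
(array([0.0871, 0.0112, 0.1419]), array([0.0004, 0.0006, 0.0526]))
```

{"fn": "move_arm", "kwargs": {
  "rows": "0 0.002 0 0 0 0.053 1;0 0.002 0.04 0 0 0.053 1;0 0.002 0.09 0 0 0.053 1;0 0.002 0.13 0 0 0.053 1;0 0.002 0.142 0 0 0.053 1;0 0.002 0.144 0 0 0.053 1;0 0.002 0.144 0 0 0.053 1"
}}

```text
clock: 8.92
eef_pos: [486.3, -67.6, 24.8]
tool_rot: [-3.142, 0.0, -0.185]
force: [0.3, 0.0, -1.3]
width: 58.9
gripper_force: 65.2
```

```bash
python3 n.py -135 -41.0 24 0; python3 - <<'E'
from h import *
from cell import *
d=get_image('side');e=get_image('top')
cv2.imwrite('pics/c4.png',np.hstack([cv2.resize(x,None,fx=2.2,fy=2.2) for x in (d['img'][170:330,200:380],e['img'][180:340,260:440])])[:,:,::-1])
E
```

```text
8.9167 [486.3 -67.6  24.8] riser [-195.9  -41.    24.8] [-3.142  0.    -0.185] w 58.9 F [ 0.3  0.  -1.3] q [-0.05  0.8   0.2   2.11 -0.54  0.28 -1.14]
(array([ 0.2029, -0.0009,  0.0027]), array([-0.    ,  0.0001, -0.0024]))
```

View pics/c4.png

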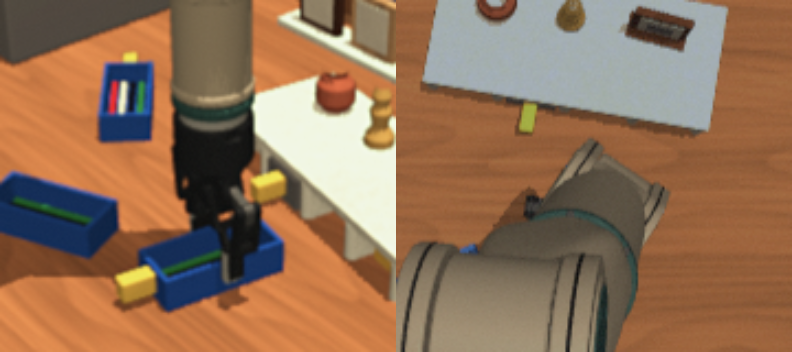

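The tray is turned: in the side view the pull (135,285) faces the robot and the box points at the bay. Sliding it in.

{"fn": "move_arm", "kwargs": {
  "rows": "0.04 -0.001 0.005 0 0 -0.002 1;0.08 -0.001 0.005 0 0 -0.002 1;0.12 -0.001 0.005 0 0 -0.002 1;0.16 -0.001 0.005 0 0 -0.002 1;0.2 -0.001 0.005 0 0 -0.002 1;0.23 -0.001 0.005 0 0 -0.002 1;0.26 -0.001 0.005 0 0 -0.002 1;0.29 -0.001 0.005 0 0 -0.002 1;0.32 -0.001 0.005 0 0 -0.002 1;0.335 -0.001 0.005 0 0 -0.002 1;0.335 -0.001 0.005 0 0 -0.002 1"
}}

```text
clock: 9.93
eef_pos: [586.3, -85.9, 23.5]
tool_rot: [3.141, -0.001, -0.182]
force: [0.6, -0.5, -1.4]
width: 58.9
gripper_force: 65.2
```

```bash
python3 n.py -180 -41.0 60 0
```

```text
9.9333 [586.3 -85.9  23.5] riser [-94.2 -41.   23.5] [ 3.141e+00 -1.000e-03 -1.820e-01] w 58.9 F [ 0.6 -0.5 -1.4] q [-0.09  0.88  0.3   1.83 -0.49  0.5  -1.21]
(array([-2.857e-01,  2.000e-04, -1.220e-01]), array([ 0.0001, -0.0009, -0.0007]))
```

{"fn": "move_arm", "kwargs": {
  "rows": "0 0 0 0 0 0 -1;0 0 0 0 0 0 -1;0 0 0 0 0 0 -1;0 0 0 0 0 0 -1;0 0 -0.1 0 0 0 -1;0 0 -0.19 0 0 0 -1;0 0 -0.19 0 0 0 -1;-0.13 0 -0.19 0 0 0 -1;-0.26 0 -0.19 0 0 0 -1;-0.283 0 -0.19 0 0 0 -1;-0.283 0 -0.19 0 0 0 -1"
}}

```text
clock: 10.85
eef_pos: [497.5, -69.4, 80.2]
tool_rot: [-3.141, 0.005, -0.183]
force: [0.0, -0.6, 0.3]
width: 85.1
gripper_force: 0.0
```

```bash
python3 n.py -179 -41.0 21 0; python3 - <<'E'
from h import *
from cell import *
d=get_image('side');pickle.dump(d,open('pics/side5.pkl','wb'))
p=np.load('riser.npy')
for o in (-179,): print('pred pull top corners px',w2p(d,rw(p,[[o-17.5,-32,32],[o-17.5,-50,32]])).round(1)-[200,170])
cv2.imwrite('pics/c5.png',cv2.resize(d['img'][170:330,200:400],None,fx=4,fy=4)[:600,:,::-1])
E
```

```text
10.85 [497.5 -69.4  80.2] riser [-184.5  -40.8   80.2] [-3.141  0.005 -0.183] w 85.1 F [ 0.  -0.6  0.3] q [-0.12  0.71  0.31  2.06 -0.49  0.44 -1.19]
(array([0.0193, 0.0009, 0.1974]), array([-0.0005,  0.0031, -0.0013]))
pred pull top corners px [[ 95.4 111.5]
 [ 99.4 115.8]]
```

View pics/c5.png

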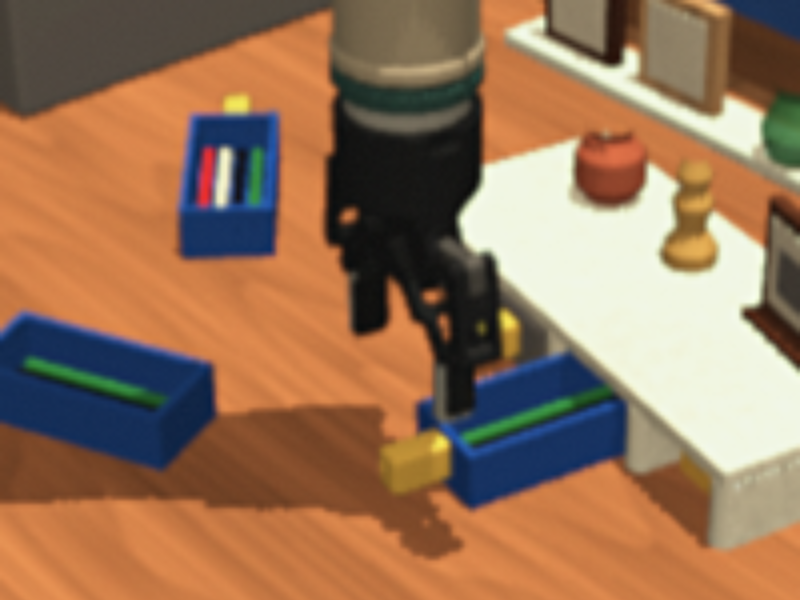

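The pull tip is at crop (385,455), as predicted, and the box is in the bay mouth. Gripping the pull.

{"fn": "move_arm", "kwargs": {
  "rows": "0.008 0.001 0 0 0 0 -1;0.008 0.001 0.08 0 0 0 -1;0.008 0.001 0.16 0 0 0 -1;0.008 0.001 0.194 0 0 0 -1;0.008 0.001 0.194 0 0 0 -1;0.008 0.001 0.194 0 0 0 1;0.008 0.001 0.194 0 0 0 1;0.008 0.001 0.194 0 0 0 1;0.008 0.001 0.194 0 0 0 1;0.008 0.001 0.194 0 0 0 1;0.008 0.001 0.194 0 0 0 1;0.008 0.001 0.194 0 0 0 1"
}}

```text
clock: 11.9
eef_pos: [504.3, -71.0, 22.9]
tool_rot: [-3.141, -0.001, -0.182]
force: [-0.7, 0.4, 6.3]
width: 16.8
gripper_force: 58.6
```

```bash
python3 n.py -89 -41.3 22 0
```

```text
11.9 [504.3 -71.   22.9] riser [-177.5  -41.1   22.9] [-3.141e+00 -1.000e-03 -1.820e-01] w 16.8 F [-0.7  0.4  6.3] q [-0.06  0.82  0.22  2.06 -0.54  0.32 -1.14]
(array([0.295 , 0.0005, 0.0033]), array([-0.0002, -0.0007, -0.0007]))
```

{"fn": "move_arm", "kwargs": {
  "rows": "0.03 0 0 0 0 0 1;0.06 0 0 0 0 0 1;0.09 0 0 0 0 0 1;0.12 0 0 0 0 0 1;0.15 0 0 0 0 0 1;0.18 0 0 0 0 0 1;0.21 0 0 0 0 0 1;0.24 0 0 0 0 0 1;0.26 0 0 0 0 0 1;0.28 0 0 0 0 0 1;0.29 0 0 0 0 0 1;0.29 0 0 0 0 0 1"
}}

```text
clock: 12.9
eef_pos: [586.3, -86.1, 22.8]
tool_rot: [-3.14, 0.007, -0.182]
force: [-7.4, 1.5, 11.0]
width: 16.7
gripper_force: 59.9
```

```bash
python3 n.py -84 -41.3 22 0
```

```text
12.9 [586.3 -86.1  22.8] riser [-94.1 -41.2  22.8] [-3.14   0.007 -0.182] w 16.7 F [-7.4  1.5 11. ] q [-0.09  0.89  0.3   1.82 -0.5   0.51 -1.2 ]
(array([0.0338, 0.0001, 0.0025]), array([-0.0008,  0.0043, -0.0009]))
```

{"fn": "move_arm", "kwargs": {
  "rows": "0.008 0 0 0 0 0 1;0.015 0 0 0 0 0 1;0.02 0 0 0 0 0 1;0.02 0 0 0 0 0 1;0.02 0 0 0 0 0 1"
}}

```text
clock: 13.32
eef_pos: [591.6, -87.1, 22.9]
tool_rot: [-3.14, 0.007, -0.182]
force: [-9.5, 2.2, 12.8]
width: 16.9
gripper_force: 60.0
```

```bash
python3 n.py -84 -41.3 22 0; python3 - <<'E'
from h import *
from cell import *
d=get_image('side')
p=np.load('riser.npy')
print('home pull tip corners px',(4*(w2p(d,rw(p,[[-103,-32.5,32],[-103,-50.5,32]]))-[200,170])).round(1))
cv2.imwrite('pics/c6.png',cv2.resize(d['img'][170:330,200:400],None,fx=4,fy=4)[:600,:,::-1])
E
```

```text
13.3167 [591.6 -87.1  22.9] riser [-88.8 -41.3  22.9] [-3.14   0.007 -0.182] w 16.9 F [-9.5  2.2 12.8] q [-0.09  0.89  0.31  1.81 -0.5   0.53 -1.2 ]
(array([0.016 , 0.0001, 0.0027]), array([-0.0009,  0.0048, -0.001 ]))
home pull tip corners px [[529.6 396. ]
 [546.7 412.3]]
```

View pics/c6.png

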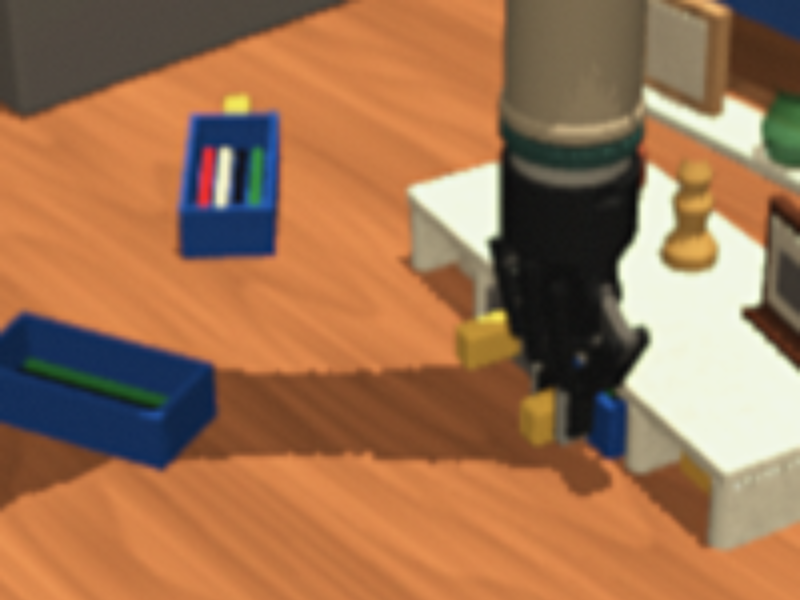

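The pull tip is at crop (522,398) and home is predicted at (530,396), so about 5 mm remains. Pushing until it meets the stop.

{"fn": "move_arm", "kwargs": {
  "rows": "0.006 0 -0.002 0 0 0 1;0.012 0 -0.003 0 0 0 1;0.018 0 -0.003 0 0 0 1;0.022 0 -0.003 0 0 0 1;0.022 0 -0.003 0 0 0 1;0.022 0 -0.003 0 0 0 1"
}}

```text
clock: 13.87
eef_pos: [595.7, -87.8, 22.8]
tool_rot: [-3.14, 0.012, -0.182]
force: [-15.5, 2.7, 13.2]
width: 17.2
gripper_force: 60.2
```

```bash
python3 n.py -84 -41.3 22 0
```

```text
13.8667 [595.7 -87.8  22.8] riser [-84.6 -41.2  22.8] [-3.14   0.012 -0.182] w 17.2 F [-15.5   2.7  13.2] q [-0.09  0.9   0.31  1.79 -0.49  0.54 -1.21]
(array([0.002 , 0.0003, 0.0028]), array([-0.001 ,  0.0078, -0.0009]))
```

{"fn": "move_arm", "kwargs": {
  "rows": "0.006 0 -0.002 0 0 0 1;0.01 0 -0.004 0 0 0 1;0.01 0 -0.004 0 0 0 1;0.01 0 -0.004 0 0 0 1"
}}

```text
clock: 14.2
eef_pos: [595.5, -87.8, 22.9]
tool_rot: [-3.14, 0.019, -0.183]
force: [-19.5, 2.7, 10.0]
width: 16.8
gripper_force: 59.9
```

It is against the stop, since the force rises without motion. Relaxing, then releasing and rising.

{"fn": "move_arm", "kwargs": {
  "rows": "-0.012 0 0 0 0 0 1;-0.012 0 0 0 0 0 -1;-0.012 0 0 0 0 0 -1;-0.012 0 0 0 0 0 -1;-0.012 0 0 0 0 0 -1;-0.012 0 -0.08 0 0 0 -1;-0.012 0 -0.18 0 0 0 -1;-0.012 0 -0.3 0 0 0 -1;-0.1 0 -0.4 0 0 0 -1;-0.3 0 -0.5 0 0 0 -1;-0.3 0 -0.5 0 0 0 -1;-0.3 0 -0.5 0 0 0 -1"
}}

```text
clock: 15.2
eef_pos: [512.9, -72.7, 176.6]
tool_rot: [-3.14, 0.001, -0.183]
force: [-0.6, 0.8, 0.7]
width: 85.6
gripper_force: 0.0
```

{"fn": "move_arm", "kwargs": {
  "rows": "-0.2 0.0 -0.2 0 0 0 -1;-0.2 0.0 -0.2 0 0 0 -1;-0.2 0.0 -0.2 0 0 0 -1;-0.2 0.0 -0.2 0 0 0 -1"
}}

```text
clock: 15.53
eef_pos: [458.4, -62.3, 235.7]
tool_rot: [-3.14, -0.004, -0.182]
force: [0.9, -0.5, -0.4]
width: 85.3
gripper_force: 0.0
```

```bash
python3 n.py -84 -41.3 22 0; python3 - <<'E'
from h import *
from cell import *
d=get_image('side');e=get_image('top');p=np.load('riser.npy')
print('home pull tip corners px',(4*(w2p(d,rw(p,[[-103,-32.5,32],[-103,-50.5,32],[-103,50.5,32]]))-[240,170])).round(1))
cv2.imwrite('pics/c7.png',np.vstack([cv2.resize(d['img'][190:290,240:440],None,fx=4,fy=4)[:330],cv2.resize(e['img'][185:252,260:420],None,fx=5,fy=4)])[:600,:,::-1])
E
```

```text
15.5333 [458.4 -62.3 235.7] riser [-224.3  -40.8  235.7] [-3.14  -0.004 -0.182] w 85.3 F [ 0.9 -0.5 -0.4] q [-0.3   0.42  0.52  2.05 -0.31  0.75 -1.34]
(array([0.4646, 0.0019, 0.7143]), array([-0.0008, -0.0028, -0.0007]))
home pull tip corners px [[369.6 396. ]
 [386.7 412.3]
 [294.8 325.4]]
```

View pics/c7.png

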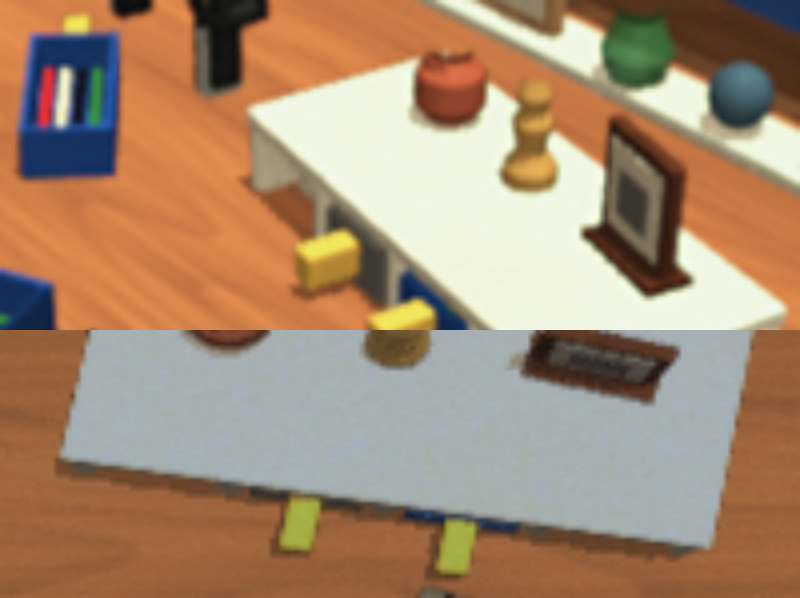

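```bash
python3 - <<'E'
from h import *
from cell import *
e=get_image('top');p=np.load('riser.npy')
a=np.array([(437,571),(467,574),(446,520),(477,522),(280,548),(311,551)],float)
px=np.c_[260+(a[:,0]+.5)/5-.5,185+(a[:,1]-330+.5)/4-.5]
print(R.from_euler('z',-p[2]).apply(p2w(e,px,32)-[p[0],p[1],0]).round(1))
E
```

```text
[[-105.6  -34.    32. ]
 [-104.9  -49.7   32. ]
 [ -71.8  -33.2   32. ]
 [ -70.4  -49.4   32. ]
 [-104.6   48.9   32. ]
 [-103.8   32.7   32. ]]
```

The blue pull's tip reads x = -105.2, against -103 when home; the grey tray's reads -104.2. Its centre is at y ≈ -41.7. All of that is inside tolerance, so I'm handing in.

```bash
python3 -c "
from cell import *
print(finish_job())"
```

```text
the job is handed in; nothing more can be done
None
```

The blue tray is turned round and pushed against the stop of its own bay (the right one), upright with the yellow pull outwards, and released; the last pictures put it about 1–2 mm from fully home and near the bay's centre line, and the job is handed in at about 16 s, with no verdict returned.

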